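# Tip a carton onto the label reader and read it

## Robot

A 6-joint arm with a two-finger parallel gripper is mounted at the origin on the work surface. World frame = base frame: x ahead of the robot, y to its left, z up, the work surface at z = 0. Lengths are in mm, angles in rad, forces in N, time in s.
With the tool pointing down it reaches from about 250 to 850 mm from the base axis. Payload 12.5 kg.
Tool frame: the origin (TCP) lies between the finger pads; the fingertips stand manip.tip_reach ahead of it and the grasp point (between the pads) lies 3 mm ahead of it (manip.tip_reach is the distance from the TCP to the fingertips, in mm); x points along the fingers, y is the direction in which the jaws open and shut, and the axes are right-handed (so a half turn about x gives the same grasp; the last joint's range is limited). The gripper opens to 93 mm and grips with 3 to 60 N. Pads are 15 mm wide; open, the fingers measure 128 mm over their backs; the gripper's body (75 mm by 188 mm) begins 65 mm behind the grasp point.
Start: joints at [1.185, 0.351, 1.652, -0, 1.139, -0.085], TCP at [162.925, 525.3, 240.633] pointing down, gripper open.
Joint ranges: [-2.75, 2.75], [-0.79, 2.1], [0.01, 2.65], [-1.57, 4.71], [0.07, 3.14], [-2.87, 2.87]. Speed limits (rad/s): [2.22, 2.22, 2.79, 3.14, 3.14, 3.14].

## Interface

Orientations are given as a rotation vector (axis times angle).
In Python, from cell import telemetry, cams, manip gives the robot as it stands.
- The arm moves only by the tool carry_out, never from a script. Its argument "motion" is a list that holds one entry, the list of rows, each a list of 5 numbers: the shift along the tool's x, y, z in cm, then the turn about the tool's x in rad, then the finger opening in cm, from 0 to 9.3. A call has 1 to 8 rows; each row is the pose to reach, as a shift and turn from the pose commanded when the call began, along the tool's axes at that moment; what a row does not reach only later rows make up. A row lasts 1/8 s, in which the tool goes at most 62.5 mm and 10.7 degrees, less where a joint would pass 70% of its speed; a pose out of reach is approached as far as the arm can. A call with a gripper value outside its range is refused whole. The fingers move at their own pace and stop on an object; the grip force is fixed at half the most. Time passes only in rows, so rows that repeat a pose let the fingers close. It gives the time, the measured TCP pose, the force and the opening at its end, in the units of the state.
- telemetry.sense(): the state, without advancing time (a new reading comes with each control period).
- cams.snapshot(name): name is "side" or "top" or "wrist"; returns the picture (400x640x3 uint8, red, green, blue); there is no depth.
- cams.camera_params(name): a dict with "fx", "fy", "cx", "cy" (pixels), "D" ([k1, k2, p1, p2, k3] as OpenCV has them; the pictures are not rectified), "view" (4x4, takes a point from world to camera coordinates). Camera axes: x right, y down, z forward; pixel columns grow to the right and rows downward; lengths in mm; the calibration is good to about 2 mm. A picture is of the moment at which its call begins: read the wrist's pose just before it. camera_params takes no time and is no camera call; for the wrist camera it gives the pose at the moment of the call.
- manip.close_job(): hands the job in, once; it reports no verdict.
The state is a dict: "t": time; "joint_pos": joint angles; "qvel": joint speeds; "joint_torque": joint torques, N m; "position": TCP position; "tcp_rot": TCP orientation; "force": force on the tool from outside, world axes, zero at the start; "wrist_torque": the same for the moment, N m; "finger_gap": finger opening in mm.
Only numpy, scipy, OpenCV 4.12 (cv2) and the standard library are available. Lean on these libraries where they do the work, as an engineer would, in place of code of your own. Each camera call takes 0.05 s, during which the arm holds its last target.

## Task

The tall flat carton standing at the near end of the steel label reader has to be read: push it near the top so that it topples over onto its broad face, away from its foot and into the frame marked on the plate, and lies flat with no part outside the frame's line. Then press the read button on the console beside the plate fully down and let it go. Do not lift the carton, do not press the button before the carton lies flat, and leave the jar, the squat box and the hand stamp beside the plate where they stand.

Things in the scene. Friction and masses are not known exactly. Their poses are not given: they have to be found in the camera images.
- carton: the tall flat cardboard carton, 40 mm thick (its x) x 100 mm wide (its y) x 150 mm tall (its z), 0.2 to 0.4 kg, standing on the reader plate with its foot across the near line of the frame. Origin: centre of its underside. Its +x broad face looks over the frame and is the face that ends up underneath; pushed along its own +x near the top it tips about the +x edge of its foot rather than sliding
- reader_frame (a point): centre of the rectangle marked by a dark painted line on the label reader, on the plate's upper surface. The rectangle measures 190 mm along x by 140 mm along y to the outer edge of its 8 mm line, and the line is flat. x points from the standing carton across the frame, z up. The reader is a fixed steel plate, 300 x 180 x 8 mm, its top 8 mm above the table; the frame's centre lies 30 mm in +x from the plate's centre; a pale glass window lies in the middle of the frame
- read_button_top (a point): top centre of the read button: a round grey push button, 32 mm across, in a low round black collar on a fixed grey console 90 x 90 x 40 mm that stands to the left or the right of the reader plate. It is pressed straight down, against a spring
- read_button (a joint): travel of the read button: 0 released, 0.006 m fully pressed (about 5 N); counts as pressed beyond 0.004 m; springs back
- carton_foot_left (a point): corner of the carton's +x broad face: lower end, +y side in the carton's frame
- carton_foot_right (a point): corner of the carton's +x broad face: lower end, -y side in the carton's frame
- carton_top_left (a point): corner of the carton's +x broad face: upper end, +y side in the carton's frame
- carton_top_right (a point): corner of the carton's +x broad face: upper end, -y side in the carton's frame
- jar: bystander: glass jar, 68 mm across, 95 mm tall, on the other side of the reader from the console. Origin: centre of its underside
- tea_box: bystander: squat cardboard box 60 x 80 x 50 mm high, beside the reader's near right corner. Origin: centre of its underside
- stamp: bystander: small wooden hand stamp, 40 mm across, 75 mm tall, beside the reader's near left corner. Origin: centre of its underside
Mind the look-alikes: they are no part of the job. What is shaped like the carton but turquoise is not meant.

How it is judged (in metres and radians):
On the way, in this order (a step that is already met when the one before it is completed fails the run):
1. the carton lies flat on its broad face inside the marked frame, at rest (x of carton_foot_left in the frame of reader_frame between -0.097 and 0.097 m and y of carton_foot_left in the frame of reader_frame between -0.072 and 0.072 m and z of each of carton_foot_left, carton_foot_right, carton_top_left, carton_top_right in the frame of reader_frame below 0.005 m and x of carton_foot_right in the frame of reader_frame between -0.097 and 0.097 m and y of carton_foot_right in the frame of reader_frame between -0.072 and 0.072 m and x of carton_top_left in the frame of reader_frame between -0.097 and 0.097 m and y of carton_top_left in the frame of reader_frame between -0.072 and 0.072 m and x of carton_top_right in the frame of reader_frame between -0.097 and 0.097 m and y of carton_top_right in the frame of reader_frame between -0.072 and 0.072 m and linear speed of carton below 0.02 m/s and angular speed of carton below 0.1 rad/s), for 0.2 s.
2. the read button is pressed down while the carton lies there (x of carton_foot_left in the frame of reader_frame between -0.097 and 0.097 m and y of carton_foot_left in the frame of reader_frame between -0.072 and 0.072 m and z of each of carton_foot_left, carton_foot_right, carton_top_left, carton_top_right in the frame of reader_frame below 0.005 m and x of carton_foot_right in the frame of reader_frame between -0.097 and 0.097 m and y of carton_foot_right in the frame of reader_frame between -0.072 and 0.072 m and x of carton_top_left in the frame of reader_frame between -0.097 and 0.097 m and y of carton_top_left in the frame of reader_frame between -0.072 and 0.072 m and x of carton_top_right in the frame of reader_frame between -0.097 and 0.097 m and y of carton_top_right in the frame of reader_frame between -0.072 and 0.072 m and value of joint read_button above 0.004 m), for 0.02 s.
At the end, for the whole second after the job is handed in: The carton lies flat and at rest on the broad face that looked over the frame: its four corners within 5 mm of the plate and none more than 2 mm outside the outer edge of the line. The button was then pressed at least 4 mm and is released (all of step 1 and value of joint read_button below 0.002 m); the robot touches nothing.
It fails at once if the carton is lifted clear of the plate (no corner of its leading face within 12 mm of the plate) (z of each of carton_foot_left, carton_foot_right, carton_top_left, carton_top_right in the frame of reader_frame above 0.012 m).
It fails at once if the button is pressed before the carton lies flat (value of joint read_button above 0.003 m and angle between carton's own z axis and vertical below 1.4 rad).
It fails at once if the jar, the squat box or the stamp is moved by more than 25 mm (distance of any of jar, tea_box, stamp from where it was at the start of the episode above 0.025 m).
It also fails if it takes over 42 s, if anything falls off the work surface, if the arm or the gripper's body presses on something with over 40 N, if the wrist force passes 120 N, or if a joint passes its speed limit or range.

## Working session

There is one attempt and no reset: what is moved stays moved. The work goes in short steps, Python scripts to look and compute and a tool call to move; the robot and the scene stay as the last step left them, time stands still between calls to the robot, and variables do not carry over. Pictures are saved under pics/ and viewed, and the job is handed in when it is done.

Besides the shell and the picture viewer there is one more tool, called after "Call:" as a command line: name --argument value ..., lists and objects as JSON in quotes. carry_out: Moves the arm, as the interface text tells. Its arguments: {"type":"object","properties":{"motion":{"type":"array","items":{"type":"array","items":{"type":"array","items":{"type":"number"}}}}},"required":["motion"]}

```bash
mkdir -p pics; ls; python3 - <<'E'
from cell import telemetry, cams, manip
import cv2
print(telemetry.sense(), manip.tip_reach)
for n in ["side","top","wrist"]:
    p=cams.camera_params(n); print(n,p)
    cv2.imwrite(f"pics/{n}0.png",cams.snapshot(n)[:,:,::-1])
E
```

```text
pics
{'t': 0.0, 'joint_pos': array([ 1.18537746e+00,  3.51252574e-01,  1.65244189e+00, -1.30609930e-05,
        1.13912477e+00, -8.46373457e-02]), 'qvel': array([-0.00052969, -0.00136163,  0.00096276,  0.0007416 ,  0.00071237,
       -0.0011938 ]), 'joint_torque': array([-1.65072702e-04, -4.97333586e+01, -2.85255325e+01,  6.99211727e-02,
        2.57461105e-02, -7.58612441e-05]), 'position': array([162.81835024, 524.99680032, 240.08571016]), 'tcp_rot': array([ 0.23513489,  1.55814876, -0.23701886]), 'force': array([-0.69595224,  0.16163559,  0.40425251]), 'wrist_torque': array([ 0.0192554 , -0.0089172 , -0.00779286]), 'finger_gap': 92.92776131209301} 22.0
side {'fx': 510.7295883795156, 'fy': 510.7295883795156, 'cx': 314.83156360119415, 'cy': 195.21216654274838, 'D': array([0.00185772, 0.        , 0.        , 0.        , 0.        ]), 'view': array([[ 8.19046535e-01, -5.73726939e-01, -4.15663414e-04,
        -4.40473331e+02],
       [-4.03423162e-01, -5.75407215e-01, -7.11446617e-01,
         2.93160409e+02],
       [ 4.07936914e-01,  5.82875575e-01, -7.02740022e-01,
         9.911011
[... 462 characters left out ...]
5.47629550e-02, -1.46212442e-02, -9.98392327e-01,
         8.50248430e+02],
       [ 0.00000000e+00,  0.00000000e+00,  0.00000000e+00,
         1.00000000e+00]])}
wrist {'fx': 349.4463572072836, 'fy': 349.4463572072836, 'cx': 319.20531293429195, 'cy': 194.01230210552694, 'D': array([-0.07314707,  0.        ,  0.        ,  0.        ,  0.        ]), 'view': array([[ 2.96322179e-01,  9.55087691e-01, -8.17512612e-04,
        -5.49090621e+02],
       [ 9.19473482e-01, -2.85040865e-01,  2.70777068e-01,
        -3.23321246e+01],
       [ 2.58382820e-01, -8.09889318e-02, -9.62641736e-01,
         3.90955433e+02],
       [ 0.00000000e+00,  0.00000000e+00,  0.00000000e+00,
         1.00000000e+00]])}
```

View pics/top0.png

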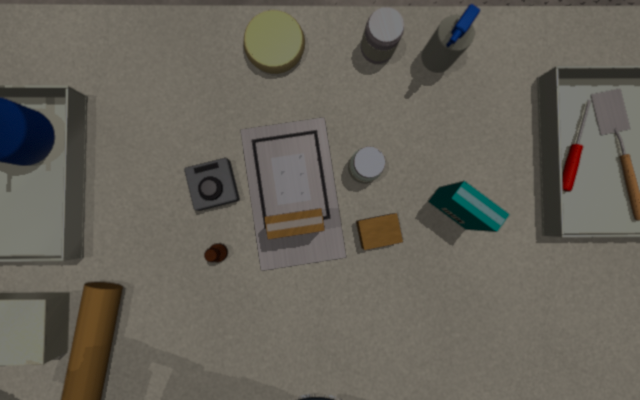

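View pics/side0.png

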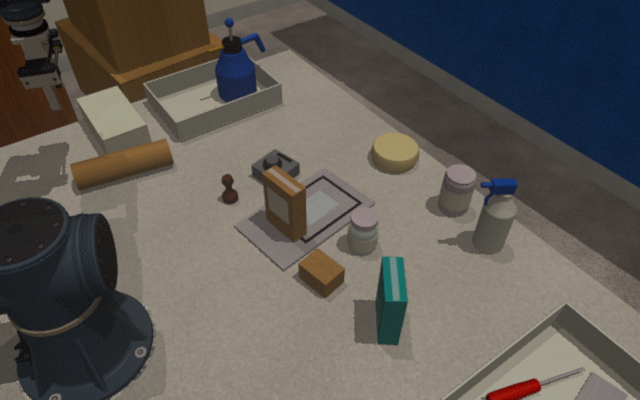

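View pics/wrist0.png

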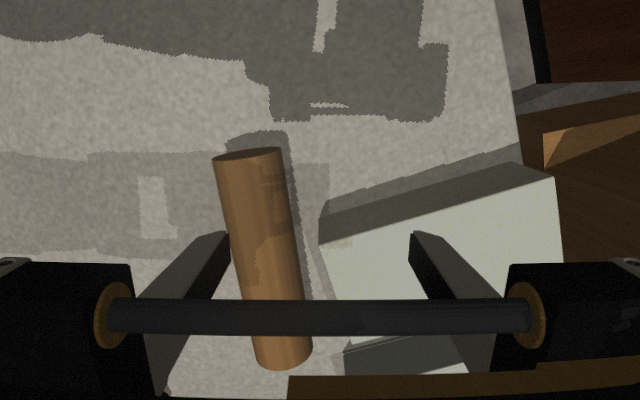

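The top view shows the plate (about cols 241-345, rows 118-270), the carton at about (294,222), the console button at (210,187), the jar at (367,165), the squat box at (380,231) and the stamp at (216,253). I'll enlarge it to measure.

```bash
python3 - <<'E'
import cv2
a=cv2.imread("pics/top0.png")[110:280,175:415]
a=cv2.convertScaleAbs(a,alpha=1.6)
cv2.imwrite("pics/top0z.png",cv2.resize(a,None,fx=3.3,fy=3.3,interpolation=cv2.INTER_CUBIC))
a=cv2.imread("pics/side0.png")[135:305,210:410]
a=cv2.convertScaleAbs(a,alpha=1.6)
cv2.imwrite("pics/side0z.png",cv2.resize(a,None,fx=3.5,fy=3.5,interpolation=cv2.INTER_CUBIC))
E
```

```text
(no output)
```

View pics/top0z.png

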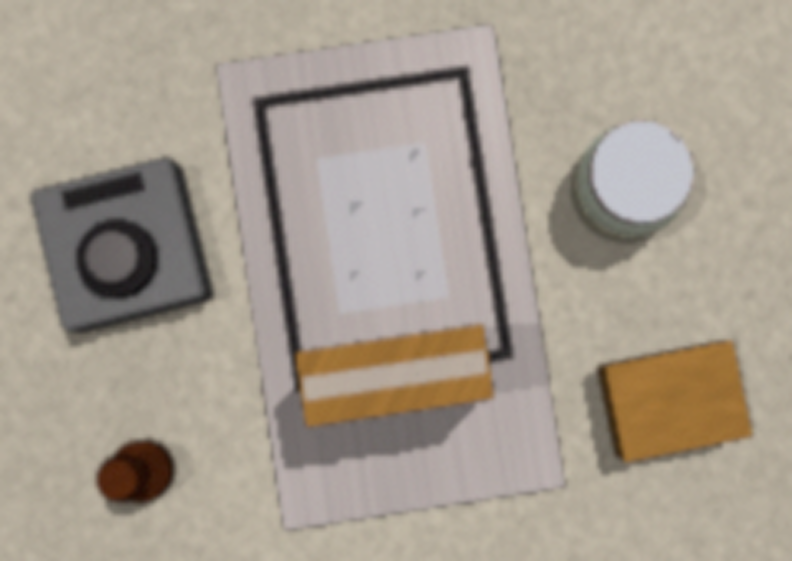

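View pics/side0z.png

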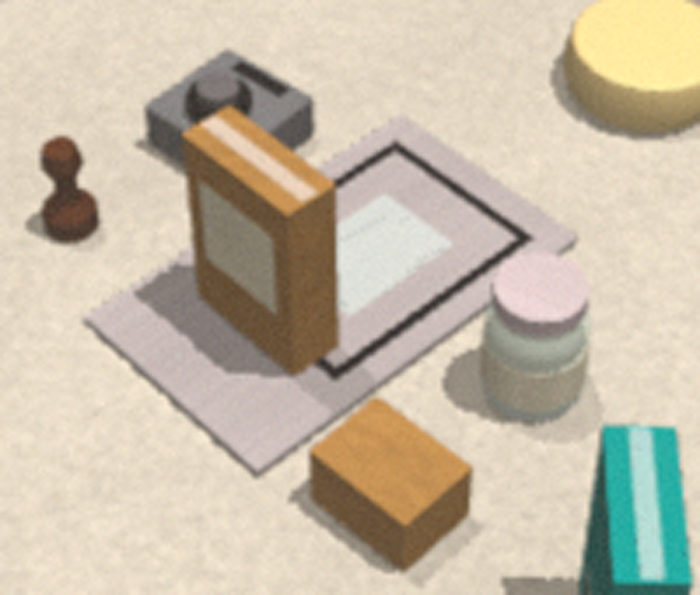

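```bash
cat > h.py <<'E'
import numpy as np, cv2
from cell import telemetry, cams, manip
def ray(n,uv):
    p=cams.camera_params(n); K=np.array([[p['fx'],0,p['cx']],[0,p['fy'],p['cy']],[0,0,1.]])
    x=cv2.undistortPoints(np.array([[uv]],float),K,p['D'])[0,0]
    V=p['view']; R=V[:3,:3]; o=-R.T@V[:3,3]; d=R.T@np.array([x[0],x[1],1]); return o,d/np.linalg.norm(d)
def onz(n,uv,z):
    o,d=ray(n,uv); return o+d*(z-o[2])/d[2]
def tri(r1,r2):
    (o,d),(p,e)=r1,r2
    s=np.linalg.lstsq(np.c_[d,-e],p-o,rcond=None)[0]
    a=o+d*s[0];b=p+e*s[1]; return (a+b)/2,np.linalg.norm(a-b)
E
python3 - <<'E'
from h import *
np.set_printoptions(precision=1,suppress=True)
T=lambda u,v:((u+.5)/3.3-.5+175,(v+.5)/3.3-.5+110)
S=lambda u,v:((u+.5)/3.5-.5+210,(v+.5)/3.5-.5+135)
def rect(nm,pts,n,f,z):
    P=np.array([onz(n,f(*p),z)[:2] for p in pts]); print(nm,n,P.tolist(),'sides',[round(np.linalg.norm(P[i]-P[(i+1)%len(P)]),1) for i in range(len(P))],'ang',[round(np.degrees(np.arctan2(*(P[(i+1)%len(P)]-P[i])[::-1])),1) for i in range(len(P))], 'c',P.mean(0)); return P
rect('plate',[(218,63),(495,26),(565,486),(287,528)],'top',T,8)
rect('plate',[(401,117),(577,240),(258,475),(85,320)],'side',S,8)
rect('frame',[(254,100),(467,67),(513,356)],'top',T,8)
rect('frame',[(396,142),(530,238),(335,378)],'side',S,8)
rect('cart',[(297,352),(485,325),(493,396),(307,426)],'top',T,158)
rect('cart',[(230,108),(335,184),(290,214),(184,133)],'side',S,158)
rect('foot',[(338,345),(295,373),(198,297)],'side',S,8)
print('button',tri(ray('top',T(107,259)),ray('side',S(219,90))), 'collar',onz('top',T(117,258),45),onz('side',S(219,97),45))
print('jar',onz('top',T(642,172),95),'tea',onz('top',T(676,401),50),'stamp',onz('top',T(122,478),70),onz('top',T(145,470),15))
E
```

```text
plate top [[677.5483757772566, 155.71615572849834], [701.2762069827781, -21.349032555481294], [407.84466157283015, -63.81009906618693], [382.7666547835945, 110.99569229249023]] sides [np.float64(178.6), np.float64(296.5), np.float64(176.6), np.float64(298.2)] ang [np.float64(-82.4), np.float64(-171.8), np.float64(98.2), np.float64(8.6)] c [542.4  45.4]
plate side [[674.1648536657717, 151.49507846181086], [699.4589223658267, -25.010661616096968], [405.88005029596286, -69.0025647770899], [380.0298903336678, 106.85467379980639]] sides [np.float64(178.3), np.float64(296.9), np.float64(177.7), np.float64(297.5)] ang [np.float64(-81.8), np.float64(-171.5), np.float64(98.4), np.float64(8.6)] c [539.9  41.1]
frame top [[653.6881145080789, 132.71323355223905], [674.7519507741854, -3.264001891412332], [489.812794687645, -31.550270537053883]] sides [np.float64(137.6), np.float64(187.1), np.float64(232.0)] ang [np.float64(-81.2), np.float64(-171.3), np.float64(45.1)] c [606.1  32.6]
frame side [[654.7861848927396, 130.94575759401528], [673.6511323716059, -4.510228915595803], [489.1909265041255, 
[... 650 characters left out ...]
.56824743565244, 80.87383349526658]] sides [np.float64(96.7), np.float64(36.9), np.float64(99.0), np.float64(36.1)] ang [np.float64(-80.9), np.float64(-170.7), np.float64(98.6), np.float64(5.7)] c [480.   34.3]
foot side [[506.8640337528378, -9.249031719824984], [470.1552850477415, -13.121957174605654], [453.1732195024023, 81.2326305105313]] sides [np.float64(36.9), np.float64(95.9), np.float64(105.2)] ang [np.float64(-174.0), np.float64(100.2), np.float64(-59.3)] c [476.7  19.6]
button (array([551.1, 212.6,  52.7]), np.float64(4.799361596457994)) collar [550.2 209.8  45. ] [553.2 212.3  45. ]
jar [ 594.9 -102.5   95. ] tea [ 462.2 -127.8   50. ] stamp [419.8 199.6  70. ] [420.  198.5  15. ]
```

```bash
cat >> h.py <<'E'
from scipy.spatial.transform import Rotation as Ro
def plan(target,yaw=None):
    """shift in tool axes (cm) to reach TCP target; yaw of tool z/y about the world"""
    s=telemetry.sense(); R=Ro.from_rotvec(s['tcp_rot']).as_matrix()
    print('t',s['t'],'pos',s['position'].round(1),'\nR',R.round(3).tolist(),'F',s['force'].round(1),'q',s['joint_pos'].round(2))
    print('shift cm',(R.T@(np.array(target)-s['position'])/10).round(2))
    if yaw is not None:
        yd=np.array([-np.sin(yaw),np.cos(yaw),0])
        for sg in (1,-1): print('turn',np.arctan2(R[:,2]@yd*sg,R[:,1]@yd*sg).round(3))
E
python3 - <<'E'
from h import *
plan([418.2,26.4,240],np.radians(8.3))
E
```

```text
t 0.15 pos [162.8 525.1 240.2] 
R [[-0.0, 0.296, 0.955], [-0.001, 0.955, -0.296], [-1.0, -0.001, -0.0]] F [ 0.2 -0.6 -0.9] q [ 1.19  0.35  1.65  0.    1.14 -0.08]
shift cm [  0.05 -40.07  39.17]
turn -0.446
turn 2.696
```

Call:
carry_out --motion '[[[0, -4, 3.9, -0.05, 6], [0, -8, 7.8, -0.1, 6], [0, -12, 11.7, -0.15, 6], [0, -16, 15.6, -0.2, 6], [0, -20, 19.5, -0.25, 6], [0, -24, 23.4, -0.3, 6], [0, -28, 27.3, -0.35, 6], [0, -32, 31.3, -0.4, 6]]]'

```text
t: 1.15
position: [367.5, 125.2, 240.8]
tcp_rot: [-0.079, 1.569, 0.079]
force: [0.1, 0.4, -0.2]
finger_gap: 59.9
```

```bash
python3 - <<'E'
from h import *
plan([418.2,26.4,240],np.radians(8.3))
E
```

```text
t 1.15 pos [367.5 125.2 240.8] 
R [[0.0, -0.101, 0.995], [0.0, 0.995, 0.101], [-1.0, 0.0, 0.0]] F [ 0.1  0.4 -0.2] q [ 0.21  0.05  2.03  0.    1.06 -1.46]
shift cm [  0.08 -10.34   4.04]
turn -0.044
turn 3.098
```

Call:
carry_out --motion '[[[0, -5.2, 2, -0.044, 6], [0, -10.3, 4.0, -0.044, 6], [0, -10.3, 4.0, -0.044, 6], [4.5, -10.3, 4.0, -0.044, 6], [8.8, -10.3, 4.0, -0.044, 6], [8.8, -10.3, 4.0, -0.044, 6]]]'

```text
t: 1.9
position: [415.2, 29.2, 150.9]
tcp_rot: [-0.112, 1.573, 0.114]
force: [0.2, -0.4, 1.4]
finger_gap: 60.3
```

```bash
python3 - <<'E'
from h import *
plan([418.2,26.4,152],np.radians(8.3))
cv2.imwrite("pics/side1.png",cams.snapshot("side")[80:330,120:440,::-1].repeat(2,0).repeat(2,1))
cv2.imwrite("pics/wrist1.png",cams.snapshot("wrist")[:,:,::-1])
E
```

```text
t 1.9 pos [415.2  29.2 150.9] 
R [[-0.006, -0.143, 0.99], [0.0, 0.99, 0.143], [-1.0, 0.001, -0.005]] F [ 0.2 -0.4  1.4] q [-0.04  0.25  2.06  0.    0.84 -1.76]
shift cm [-0.11 -0.32  0.26]
turn -0.001
turn 3.141
```

View pics/side1.png

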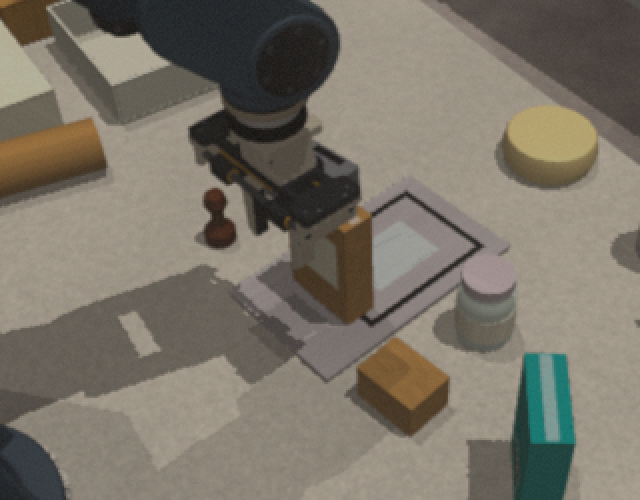

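View pics/wrist1.png

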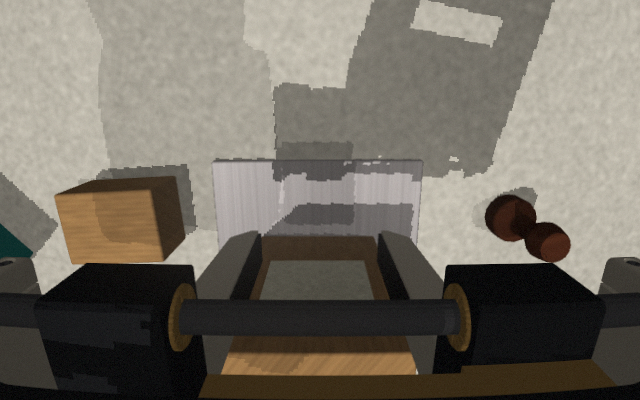

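Call:
carry_out --motion '[[[0, -0.2, 1.5, 0, 6], [0, -0.2, 3.0, 0, 6], [0, -0.2, 3.5, 0, 6], [0, -0.2, 4.0, 0, 6], [0, -0.2, 4.5, 0, 6], [0, -0.2, 5.0, 0, 6]]]'

```text
t: 2.75
position: [467.0, 33.6, 152.6]
tcp_rot: [-0.112, 1.568, 0.112]
force: [0.6, 0.0, -0.4]
finger_gap: 59.7
```

```bash
python3 - <<'E'
from h import *
plan([418.2,26.4,152],np.radians(8.3))
cv2.imwrite("pics/side2.png",cams.snapshot("side")[80:330,120:440,::-1].repeat(2,0).repeat(2,1))
E
```

```text
t 2.75 pos [467.   33.6 152.6] 
R [[-0.0, -0.143, 0.99], [-0.0, 0.99, 0.143], [-1.0, 0.0, -0.0]] F [ 0.6  0.  -0.4] q [-0.03  0.33  1.94 -0.    0.87 -1.74]
shift cm [ 0.06 -0.01 -4.94]
turn -0.002
turn 3.14
```

View pics/side2.png

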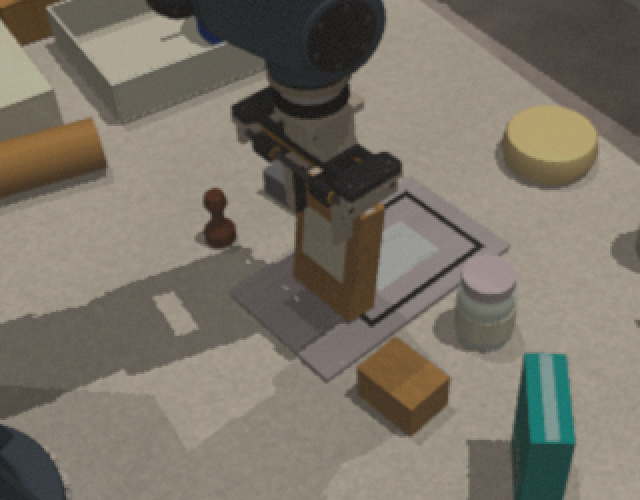

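The carton is tilting and its foot corner has stayed at about (348,321), so it isn't sliding. I'll keep pushing slowly.

Call:
carry_out --motion '[[[0, 0, 0.4, 0, 6], [0, 0, 0.8, 0, 6], [0, 0, 1.2, 0, 6], [0, 0, 1.6, 0, 6], [0, 0, 2.0, 0, 6], [0, 0, 2.5, 0, 6], [0, 0, 3.0, 0, 6], [0, 0, 3.0, 0, 6]]]'

```text
t: 3.8
position: [496.8, 37.9, 152.6]
tcp_rot: [-0.113, 1.568, 0.113]
force: [0.1, -0.3, 0.5]
finger_gap: 59.9
```

```bash
python3 - <<'E'
from h import *
plan([418.2,26.4,152],np.radians(8.3))
cv2.imwrite("pics/side3.png",cams.snapshot("side")[80:330,120:440,::-1].repeat(2,0).repeat(2,1))
E
```

```text
t 3.8 pos [496.8  37.9 152.6] 
R [[0.0, -0.143, 0.99], [-0.0, 0.99, 0.143], [-1.0, -0.0, 0.0]] F [ 0.1 -0.3  0.5] q [-0.02  0.37  1.87 -0.    0.9  -1.73]
shift cm [ 0.06 -0.01 -7.95]
turn -0.002
turn 3.14
```

View pics/side3.png

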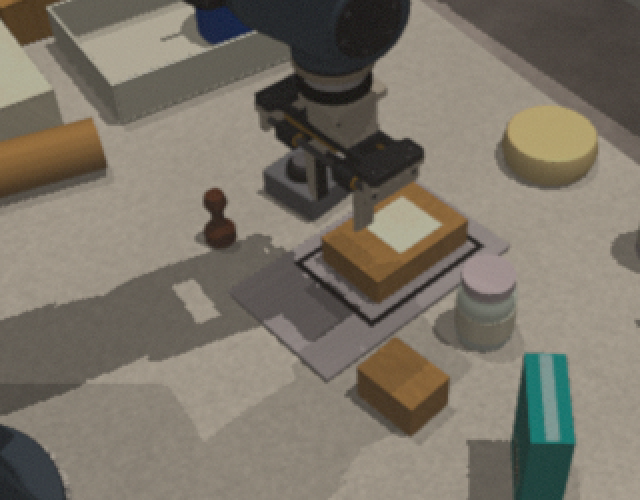

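```bash
python3 - <<'E'
from h import *
plan([551.3,211.5,150],np.radians(8.3))
E
```

```text
t 3.85 pos [496.6  37.9 152.6] 
R [[-0.0, -0.143, 0.99], [-0.0, 0.99, 0.143], [-1.0, 0.0, -0.0]] F [ 0.3 -0.2 -0.4] q [-0.02  0.37  1.87 -0.    0.9  -1.73]
shift cm [ 0.26 16.4   7.9 ]
turn -0.002
turn 3.14
```

Call:
carry_out --motion '[[[0, 4, 2, 0, 4], [0, 8, 4, 0, 2], [0, 12, 6, 0, 0], [0, 16.4, 7.9, 0, 0], [0, 16.4, 7.9, 0, 0], [0, 16.4, 7.9, 0, 0]]]'

```text
t: 4.6
position: [550.9, 211.0, 152.4]
tcp_rot: [-0.113, 1.569, 0.112]
force: [-0.1, -0.2, -0.1]
finger_gap: 4.7
```

```bash
python3 - <<'E'
from h import *
plan([551.3,211.5,150],np.radians(8.3))
for n,sl in (("side",(slice(135,305),slice(210,410))),("top",(slice(110,280),slice(175,415)))):
    a=cv2.convertScaleAbs(cams.snapshot(n)[sl][:,:,::-1],alpha=1.6)
    f=3.5 if n=="side" else 3.3
    cv2.imwrite(f"pics/{n}4z.png",cv2.resize(a,None,fx=f,fy=f,interpolation=cv2.INTER_CUBIC))
E
```

```text
t 4.6 pos [550.9 211.  152.4] 
R [[-0.001, -0.143, 0.99], [-0.0, 0.99, 0.143], [-1.0, -0.0, -0.001]] F [-0.1 -0.2 -0.1] q [ 0.29  0.52  1.62 -0.    0.99 -1.43]
shift cm [0.24 0.04 0.05]
turn -0.001
turn 3.14
```

View pics/side4z.png

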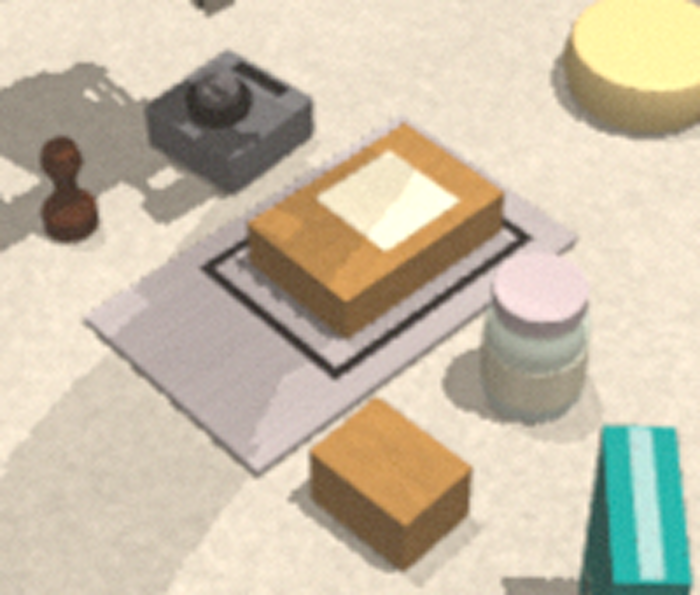

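View pics/top4z.png

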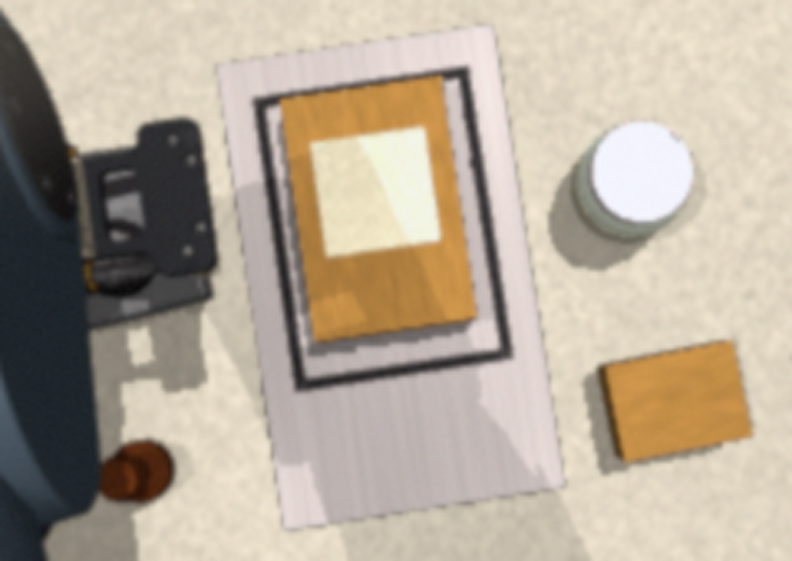

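```bash
python3 - <<'E'
from h import *
np.set_printoptions(precision=1,suppress=True)
T=lambda u,v:((u+.5)/3.3-.5+175,(v+.5)/3.3-.5+110)
S=lambda u,v:((u+.5)/3.5-.5+210,(v+.5)/3.5-.5+135)
P=lambda n,f,pts,z:np.array([onz(n,f(*p),z)[:2] for p in pts])
for n,f,fr,top,foot in (('top',T,[(254,100),(467,67),(513,356),(297,390)],[(280,97),(443,75),(476,318),(315,342)],[]),
  ('side',S,[(396,142),(530,238),(335,378),(202,268)],[(403,123),(503,192),(348,300),(248,227)],[(503,227),(348,337),(248,264)])):
    F=P(n,f,fr,8); c=F.mean(0); a=(F[0]+F[1]-F[2]-F[3]); th=np.arctan2(a[1],a[0]); R=np.array([[np.cos(th),np.sin(th)],[-np.sin(th),np.cos(th)]])
    print(n,'c',c,np.degrees(th)); print('frame',((F-c)@R.T).tolist()); print('top',((P(n,f,top,48)-c)@R.T))
    if foot: print('foot',((P(n,f,foot,8)-c)@R.T))
E
```

```text
top c [571.8  50.7] 8.62299233499918
frame [[93.23263246572519, 68.79916710546381], [93.6710153137143, -68.79916710546381], [-93.41866292507058, -69.03737794293961], [-93.48498485436905, 69.03737794293964]]
top [[ 84.3  48.4]
 [ 82.6 -51.8]
 [-67.1 -48.7]
 [-66.4  49.5]]
side c [571.8  49.4] 8.474156317330246
frame [[94.09270824291475, 68.37856876267982], [92.79045613898631, -68.37856876267983], [-93.65720846165097, -68.05219110607563], [-93.22595592024987, 68.05219110607561]]
top [[ 81.   48.3]
 [ 81.2 -50.3]
 [-65.2 -50.5]
 [-68.6  45. ]]
foot [[ 87.  -47.8]
 [-63.2 -47.9]
 [-67.6  49. ]]
```

Call:
carry_out --motion '[[[0, 0, 0, 0, 0], [2.5, 0, 0, 0, 0], [5, 0, 0, 0, 0], [7.2, 0, 0, 0, 0], [7.2, 0, 0, 0, 0], [7.2, 0, 0, 0, 0]]]'

```text
t: 5.45
position: [551.2, 210.8, 80.9]
tcp_rot: [-0.112, 1.568, 0.112]
force: [-1.9, -1.4, 3.2]
finger_gap: 0.2
```

```bash
python3 - <<'E'
from h import *
plan([551.3,211.5,69])
a=cv2.convertScaleAbs(cams.snapshot("side")[110:210,200:340][:,:,::-1],alpha=1.6)
cv2.imwrite("pics/side5z.png",cv2.resize(a,None,fx=5,fy=5,interpolation=cv2.INTER_CUBIC))
E
```

```text
t 5.45 pos [551.2 210.8  80.9] 
R [[-0.001, -0.142, 0.99], [-0.0, 0.99, 0.142], [-1.0, -0.0, -0.001]] F [-1.9 -1.4  3.2] q [ 0.29  0.62  1.66 -0.    0.86 -1.43]
shift cm [1.19 0.06 0.02]
```

View pics/side5z.png

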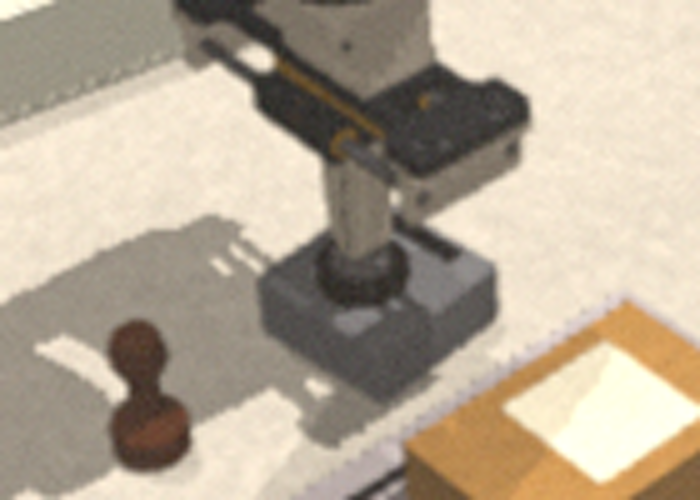

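Call:
carry_out --motion '[[[0.2, 0, 0, 0, 0], [0.4, 0, 0, 0, 0], [0.4, 0, 0, 0, 0]]]'

```text
t: 5.88
position: [551.6, 211.2, 78.1]
tcp_rot: [-0.113, 1.567, 0.112]
force: [-5.6, -5.7, 19.5]
finger_gap: 0.8
```

Call:
carry_out --motion '[[[-0.1, 0, 0, 0, 0], [-0.1, 0, 0, 0, 0]]]'

```text
t: 6.12
position: [551.5, 211.2, 78.2]
tcp_rot: [-0.113, 1.567, 0.112]
force: [-3.0, -4.4, 10.3]
finger_gap: 0.8
```

Call:
carry_out --motion '[[[-0.1, 0, 0, 0, 0], [-0.1, 0, 0, 0, 0]]]'

```text
t: 6.38
position: [551.5, 211.3, 78.8]
tcp_rot: [-0.113, 1.567, 0.112]
force: [-0.5, -3.2, 4.3]
finger_gap: 0.3
```

Call:
carry_out --motion '[[[-0.1, 0, 0, 0, 0], [-0.1, 0, 0, 0, 0]]]'

```text
t: 6.62
position: [551.5, 211.4, 79.7]
tcp_rot: [-0.112, 1.567, 0.112]
force: [-0.6, -3.6, 5.1]
finger_gap: 0.5
```

Call:
carry_out --motion '[[[-0.2, 0, 0, 0, 0], [-0.2, 0, 0, 0, 0]]]'

```text
t: 6.88
position: [551.5, 211.6, 81.8]
tcp_rot: [-0.112, 1.567, 0.113]
force: [1.1, -2.3, 2.0]
finger_gap: 0.6
```

Call:
carry_out --motion '[[[-0.2, 0, 0, 0, 0], [-0.2, 0, 0, 0, 0]]]'

```text
t: 7.12
position: [551.4, 211.6, 83.7]
tcp_rot: [-0.112, 1.568, 0.113]
force: [1.5, 0.2, 1.4]
finger_gap: 0.5
```

Call:
carry_out --motion '[[[-0.3, 0, 0, 0, 0], [-0.3, 0, 0, 0, 0]]]'

```text
t: 7.38
position: [551.1, 211.5, 86.6]
tcp_rot: [-0.112, 1.568, 0.113]
force: [-0.5, -0.4, 0.4]
finger_gap: 0.4
```

The force fell from about 5 N at the hard stop (TCP z about 78.5) to zero over roughly 6 mm. That fits a spring button pressed fully down, so I'm retracting.

Call:
carry_out --motion '[[[-3, 0, 0, 0, 0], [-6, 0, 0, 0, 0], [-10, 0, 0, 0, 0], [-14, 0, 0, 0, 0], [-14, 5, 0, 0, 0], [-14, 10, 0, 0, 0], [-14, 10, 0, 0, 0], [-14, 10, 0, 0, 0]]]'

```text
t: 8.38
position: [536.9, 310.0, 226.3]
tcp_rot: [-0.113, 1.569, 0.112]
force: [0.5, -1.0, 0.5]
finger_gap: 0.7
```

```bash
python3 - <<'E'
from h import *
plan([551.3,211.5,69])
for n,sl in (("side",(slice(135,305),slice(210,410))),("top",(slice(110,280),slice(175,415)))):
    a=cv2.convertScaleAbs(cams.snapshot(n)[sl][:,:,::-1],alpha=1.6)
    f=3.5 if n=="side" else 3.3
    cv2.imwrite(f"pics/{n}6z.png",cv2.resize(a,None,fx=f,fy=f,interpolation=cv2.INTER_CUBIC))
E
```

```text
t 8.375 pos [536.9 310.  226.3] 
R [[-0.001, -0.143, 0.99], [-0.001, 0.99, 0.143], [-1.0, -0.0, -0.001]] F [ 0.5 -1.   0.5] q [ 0.45  0.49  1.47 -0.    1.18 -1.27]
shift cm [15.73 -9.95  0.03]
```

View pics/side6z.png

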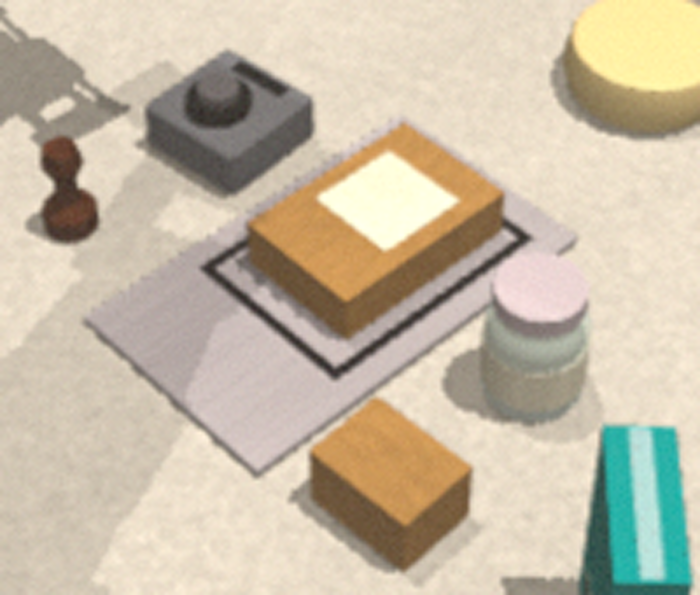

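View pics/top6z.png

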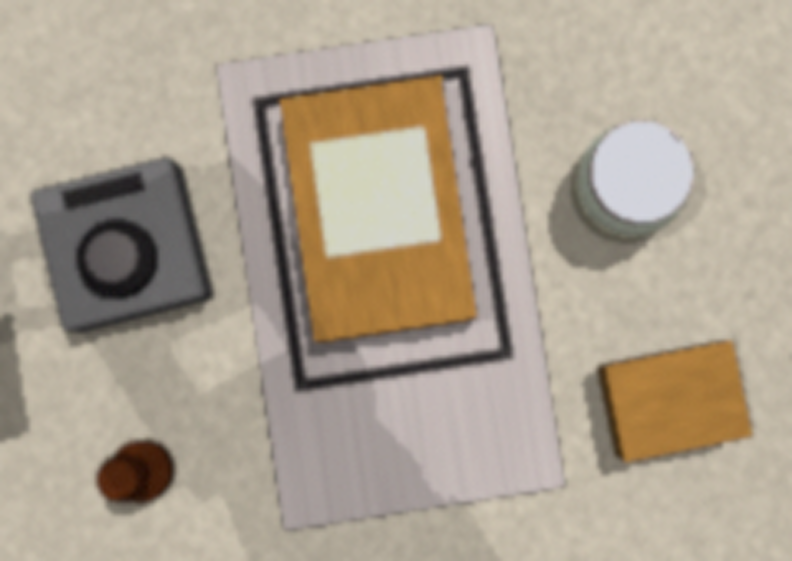

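Both views show the carton flat inside the frame line at the same pixels as before the press. The button is back up at about (107,259) in the top view, and the jar, squat box and stamp haven't moved. I'm handing the job in.

```bash
python3 -c "
from cell import manip
print(manip.close_job())"
```

```text
the job is handed in; nothing more can be done
None
```

I pushed the carton over with two spread fingertips near its top, then pressed the read button with closed fingers, pulled clear and handed the job in at about 8.5 s. The hand-in gave no verdict.

- **Carton:** it slid a few millimetres forward as it fell. It lies flat in the frame, spanning about x −67 to +84 mm and y ±50 mm from the frame centre; the limits are ±97 and ±72 mm. One side-view foot corner read x = +87 mm, which is still inside.
- **Button:** the force was about 5 N at the stop and fell to zero over about 6 mm as I backed off, which fits a full press. It peaked at 19.5 N. I had no direct reading of button travel.
- **Final pictures:** they show the button back up, the carton unmoved by the press, the jar, squat box and stamp where they stood, and the arm clear.
- **Disagreement:** the cameras put the button top at about 53 mm, with the two views 5 mm apart. Contact came at about 62 mm (fingertip height).

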